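# Thread the roasting spit into its stand

## Robot

A 6-joint arm with a two-finger parallel gripper is mounted at the origin on the work surface. World frame = base frame: x ahead of the robot, y to its left, z up, the work surface at z = 0. Lengths are in m, angles in rad, forces in N, time in s.
With the tool pointing down it reaches from about 0.325 to 0.9 m from the base axis. Payload 6.1 kg.
Tool frame: the origin (TCP) lies between the finger pads; the fingertips stand 17 mm ahead of it and the grasp point (between the pads) lies 2 mm behind it; z points along the fingers, y is the line along which they close (so a half turn about z gives the same grasp; the last joint's range is limited). The gripper opens to 85 mm and grips with 20 to 120 N. Pads are 22 mm wide; open, the fingers measure 114 mm over their backs; the gripper's body (76 mm by 85 mm) begins 54 mm behind the grasp point. The pads swing forward as they close: fully open they stand 13 mm farther back than shut.
Start: joints at [-1.467, 0.22, 1.526, -0, 1.395, -0.126], TCP at [0.142, -0.609, 0.248] pointing down, gripper open.
Joint ranges: [-2.98, 2.98], [-0.91, 2.08], [0.09, 2.57], [-1.24, 4.39], [0.2, 2.65], [-2.68, 2.68]. Speed limits (rad/s): [2.57, 2.57, 3.01, 3.14, 3.14, 3.14].

## Interface

Orientations are given as a unit quaternion [w, x, y, z].
In Python, from workcell import manip, viewer, job gives the robot as it stands. The module is installed in compiled form; this text tells all that it offers.
- The arm moves only by the shell command python3 -m crank 'ROWS'. ROWS is a JSON object of lists of equal length, an entry for each row: "slide": the shift along the tool's x, y, z in units of 0.1 m (1.0 is 0.1 m), a list of three; "roll": the turn about the tool's z in units of 180 degrees (1.0 is 180 degrees); "jaw": the closure, from 0 (fully open) to 1 (shut). A call has 1 to 8 rows; each row is the pose to reach, as a shift and turn from the pose commanded when the call began, along the tool's axes at that moment, turning the shorter way round; what a row does not reach only later rows make up. A row lasts 1/8 s, in which the tool goes at most 62.5 mm and 10.7 degrees, less where a joint would pass 70% of its speed; a pose out of reach is approached as far as the arm can. A call with a number of a shift or a turn outside -1 to 1 is refused whole. A call with a gripper value outside its range is refused whole. The fingers move at their own pace and stop on an object; the grip force is fixed at half the most. Time passes only in rows, so rows that repeat a pose let the fingers close. It gives the time, the measured TCP pose, the force, the opening and the grip force at its end, in the units of the state.
- manip.sense(): the state, without advancing time (a new reading comes with each control period).
- viewer.grab_frame(name): name is "side" or "top"; returns (picture, depth): 400x640x3 uint8, blue, green, red; 400x640 float32, m along the optical axis (not along the pixel's ray), 0 where there is no reading.
- viewer.camera_model(name): a dict with "fx", "fy", "cx", "cy" (pixels), "xyz" and "rotation" of the camera in the world. Camera axes: x right, y down, z forward; pixel columns grow to the right and rows downward; lengths in m; the calibration is good to about 2 mm. A picture is of the moment at which its call begins. camera_model takes no time and is no camera call.
- job.sign_off(): hands the job in; it is judged then, once.
The state is a dict: "t": time; "q": joint angles; "dq": joint speeds; "tau": joint torques, N m; "position": TCP position; "tcp_rot": TCP orientation; "contact_force": force on the tool from outside, world axes, zero at the start; "wrist_torque": the same for the moment, N m; "gripper_width": finger opening in m; "gripper_force": force on a finger pad.
Only numpy, scipy, OpenCV 4.12 (cv2) and the standard library are available. Lean on these libraries where they do the work, as an engineer would, in place of code of your own. Each camera call takes 0.05 s, during which the arm holds its last target. There are 200 camera calls.

## Task

Take the roasting spit off its wooden rest and thread its rod through the eyes of both plates of the steel stand, over the glass dish, until the collar sits flush against the plate nearest the rest; then let go. The eyes have been set to a height you must find by feel: never force the rod, and leave the dish and the other kitchen things where they are.

Things in the scene. Friction and masses are not known exactly. Their poses are not given: they have to be found in the camera images.
- spit: Roasting spit, about 110 g: straight hollow steel rod (10 mm diameter, 210 mm long, blunt end with 1 mm edge), round steel collar (26 mm diameter, 5 mm thick), dark wooden handle. Origin on the axis at the collar's rod-side face; +y runs along the rod to the tip. Centre of mass at y = +30 mm. Starts level in the rest, axis 60 mm above the counter. More than 30 N between it and the stand spoils it.
- spit_tip (a point): Centre of the rod's free end, 210 mm along the rod (+y) from the collar's face.
- spit_handle (a point): Middle of the spit's handle, on the axis, 50 mm behind the collar's face. The handle is square, 22 x 22 mm and 90 mm long (spit y = -5 to -95 mm), and clear of the rest all round. Held here the rod may hang 0.01 to 0.04 rad below level, more under load.
- rest: Wooden rest, fixed to the counter, 60 mm wide, 200 mm long, about 67 mm high: two uprights with open V notches (at its y = 14 and 165 mm) in which the rod lies along the rest's +y axis. Lift the spit straight up out of it. Origin on the counter, below the spit's origin.
- stand: Fixed steel stand: base 170 x 215 x 5 mm, four posts 12 mm thick, 163 mm high (x = +-42, y = +-93 mm). Between them two upright plates (70 wide, 56 high, 6 mm thick) across the y axis, mid-planes y = -93 and +93 mm, each with one round 12.5 mm eye (1 mm chamfer) at x = 0, 28 mm below its top edge. Origin on the counter at the base's middle. The spit goes in along +y.
- entry_eye (a point): Outer face of the stand's -y plate (y = -96 mm), x = 0, at 105 mm: the eye's centre at its LOWEST setting. The plates are one frame joined by two low bars, set by hand on the posts and clamped (it does not give): both eyes sit at the same height, 0 to 18 mm above this point, a setting not measured. The seated collar lies on this face.
- far_eye (a point): Outer face of the stand's +y plate (y = +96 mm), x = 0, also at 105 mm, the lowest setting; the true eye is 0 to 18 mm higher, as at the entry. With the spit home its tip stands 18 mm beyond this face.
- dish: Square glass baking dish, 150 x 150 x 45 mm, standing on the stand's base between the plates. Origin at its underside's centre. A bystander.
- colander: Orange plastic colander, 210 mm across, 85 mm high, origin at its underside's centre. A bystander.
- canister: Small stainless canister with a flap in its lid, 75 mm across, 105 mm high, origin at its underside's centre. A bystander.
- cup: White ceramic cup, 76 mm across, 100 mm high, holding bamboo skewers that reach to about 220 mm. Origin at its underside's centre. A bystander.

How it is judged:
By the outcome, as a careful person would: the job done as asked, in the order asked, and still so for the second after the job is handed in, with the robot touching nothing.
It also fails if it takes over 72 s, if anything falls off the work surface, if the arm or the gripper's body presses on something with over 40 N, if the wrist force passes 120 N, or if a joint passes its speed limit or range.

## Working session

There is one attempt and no reset: what is moved stays moved. The work goes in short steps, Python scripts to look and compute and a shell command to move; the robot and the scene stay as the last step left them, time stands still between calls to the robot, and variables do not carry over. Pictures are saved under pics/ and viewed, at most 10 in all, crops included, and the job is handed in when it is done.

```bash
mkdir -p pics; cat > h.py <<'E'
import numpy as np, cv2
from workcell import manip, viewer, job
from scipy.spatial.transform import Rotation as R
def cam(n):
    m=viewer.camera_model(n); r=np.array(m["rotation"],float)
    if r.size==4: r=R.from_quat(r.ravel(),scalar_first=True).as_matrix()
    return m,r.reshape(3,3),np.array(m["xyz"])
def cloud(n):
    im,d=viewer.grab_frame(n); m,r,t=cam(n)
    v,u=np.mgrid[:400,:640]
    P=np.dstack([(u-m["cx"])/m["fx"]*d,(v-m["cy"])/m["fy"]*d,d])@r.T+t
    P[d==0]=np.nan
    return im,d,P
E
python3 - <<'E'
from h import *
for n in("top","side"):
    im,d,P=cloud(n); cv2.imwrite(f"pics/{n}0.png",im); np.save(n+"0.npy",P)
    print(n,cam(n))
s=manip.sense(); print(s["position"],s["tcp_rot"],s["contact_force"],s["gripper_width"],s["t"])
E
```

```text
top ({'fx': 443.5814199789553, 'fy': 443.5814199789553, 'cx': 317.6052290640151, 'cy': 192.81556241037055, 'xyz': array([0.3290657 , 0.08507925, 1.26171588]), 'rotation': array([ 0.04872385, -0.70064504,  0.7103164 , -0.04661684])}, array([[-0.01344504, -0.99081662,  0.13454241],
       [-0.99990203,  0.01384681,  0.00205084],
       [-0.00389499, -0.13450165, -0.99090571]]), array([0.3290657 , 0.08507925, 1.26171588]))
side ({'fx': 408.4369021555956, 'fy': 408.4369021555956, 'cx': 321.171769193193, 'cy': 200.211974394199, 'xyz': array([0.24184377, 0.79558565, 0.77532514]), 'rotation': array([ 0.06970534, -0.14126467,  0.89933727, -0.40789451])}, array([[-0.95037091, -0.19722432,  0.2406194 ],
       [-0.31095403,  0.62733272, -0.71397567],
       [-0.01013505, -0.75336328, -0.65752647]]), array([0.24184377, 0.79558565, 0.77532514]))
[ 0.14230761 -0.60802354  0.24728338] [-9.13018964e-04  9.93405108e-01  1.14653646e-01  8.86141847e-06] [-0.29174874 -0.12368096 -0.58021866] 0.08540220548637849 0.1
```

View pics/top0.png

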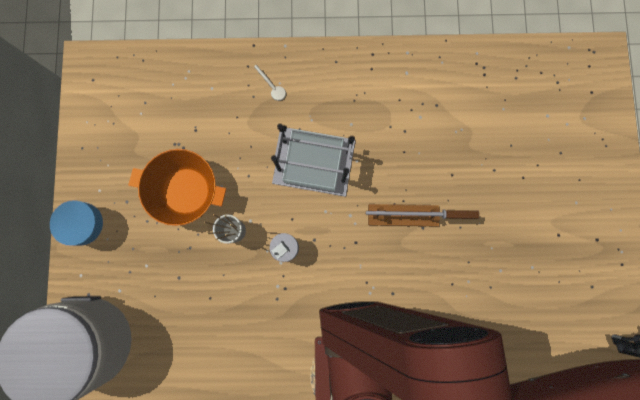

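View pics/side0.png

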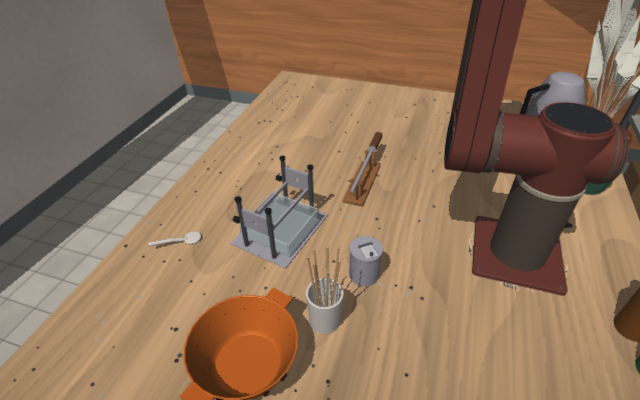

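The top view shows the rod tip at about (366,213), the collar at (444,215) and the handle running to (480,215). The stand is centred near (315,160), with its entry plate on the right at about (350,172). The side view shows the stand plates at (297,180) and (255,220). Next I measure these.

```bash
python3 - <<'E'
from h import *
T=np.load("top0.npy");S=np.load("side0.npy")
a=cv2.imread("pics/top0.png");b=cv2.imread("pics/side0.png")
A=cv2.resize(a[115:235,260:490],None,fx=3.4,fy=3.4,interpolation=cv2.INTER_CUBIC)
B=cv2.resize(b[125:275,215:395],None,fx=4,fy=4,interpolation=cv2.INTER_CUBIC)
cv2.imwrite("pics/topc.png",A);cv2.imwrite("pics/sidec.png",B)
for n,P in(("top",T),("side",S)):
    print(n,"counter z",np.nanmedian(P[100:120,400:500,2]) if n=="top" else np.nanmedian(P[230:300,420:460,2]))
    x,y,z=P[...,0],P[...,1],P[...,2]
    m=(x>.25)&(x<.35)&(y<.05)&(y>-.35)
    for lo,hi in((.045,.1),):
        k=m&(z>lo)&(z<hi); q=P[k]; print("spit n",k.sum(),q.min(0),q.max(0))
        for y0 in np.arange(-.30,.0,.02):
            r=q[(q[:,1]>=y0)&(q[:,1]<y0+.02)]
            if len(r):print(round(y0+.01,3),len(r),r.mean(0).round(4),r[:,2].max().round(4))
    m=(x>.3)&(x<.6)&(y>-.05)&(y<.28)&(z>.085)
    q=P[m]; print("stand",len(q),q.min(0),q.max(0)); 
    for lo in np.arange(.085,.19,.01):print(round(lo,3),((q[:,2]>=lo)&(q[:,2]<lo+.01)).sum())
E
```

```text
top counter z -0.0013324378884366217Traceback (most recent call last):
  File "<stdin>", line 12, in <module>
    return umr_minimum(a, axis, None, out, keepdims, initial, where)
ValueError: zero-size array to reduction operation minimum which has no identity
```

View pics/topc.png

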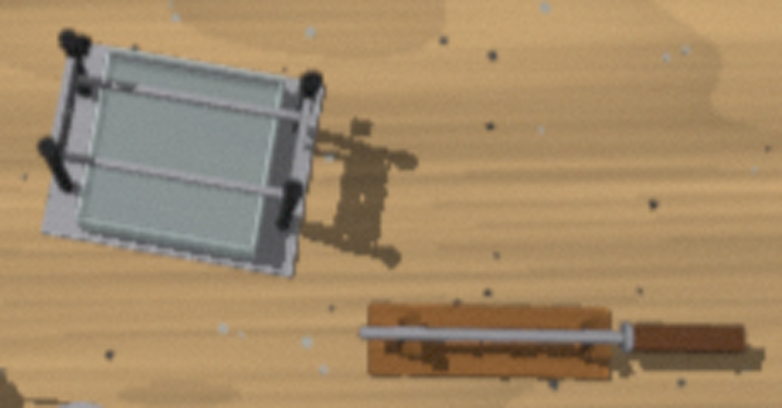

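View pics/sidec.png

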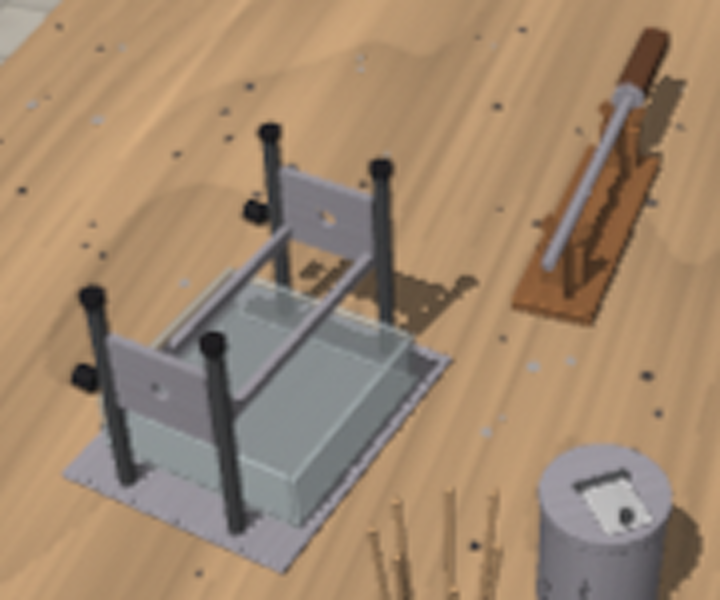

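The crops show post tops in the top view at about (70,38), (47,146), (311,76) and (291,186) crop px. In the side view the eyes are at (327,217) and (160,387), with the post tops at (270,130), (381,167), (92,295) and (213,342). I'll fit the stand and spit poses from these.

```bash
cat > fit.py <<'E'
from h import *
from scipy.optimize import least_squares
def proj(n,p):
    m,r,t=cam(n); c=(np.atleast_2d(p)-t)@r
    return np.c_[m["fx"]*c[:,0]/c[:,2]+m["cx"],m["fy"]*c[:,1]/c[:,2]+m["cy"]]
if __name__=="__main__":
    T=np.load("top0.npy");S=np.load("side0.npy")
    for n,P in(("top",T),("side",S)):
        x,y,z=P[...,0],P[...,1],P[...,2]
        q=P[(x>.36)&(x<.5)&(y<.0)&(y>-.4)&(z>.05)&(z<.1)]
        print("spit",n,len(q),q.min(0),q.max(0))
        for y0 in np.arange(-.40,.0,.025):
            r=q[(q[:,1]>=y0)&(q[:,1]<y0+.025)]
            if len(r):print(round(y0,3),len(r),np.median(r,0).round(4),r[:,2].max().round(4))
    f=lambda a,s,o:(np.array(a)+.5)/s-.5+o
    tp=f([(311,76),(291,186),(70,38),(47,146)],3.4,(260,115))
    sp=f([(270,128),(381,163),(92,293),(213,339)],4,(215,125))
    se=f([(327,217),(160,387)],4,(215,125))
    L=np.array([(.042,-.093,.163),(-.042,-.093,.163),(.042,.093,.163),(-.042,.093,.163)])
    def W(p,l):
        c,s=np.cos(p[2]),np.sin(p[2]); l=np.atleast_2d(l)
        return np.c_[p[0]+c*l[:,0]-s*l[:,1],p[1]+s*l[:,0]+c*l[:,1],l[:,2]]
    def res(p,mode):
        e=[]
        if "t" in mode:e.append(proj("top",W(p,L))-tp)
        if "s" in mode:
            e.append(proj("side",W(p,L))-sp)
            e.append(proj("side",W(p,[(0,-.090,.105+p[3]),(0,.096,.105+p[3])]))-se)
        if "c" in mode: pass
        return np.concatenate(e).ravel()
    for mode in("t","s","ts"):
        o=least_squares(res,[.5,.09,-.15,.009],args=(mode,)); print(mode,o.x.round(4),"rms",np.sqrt(np.mean(o.fun**2)).round(2)); 
    print(o.fun.reshape(-1,2).round(1).tolist())
E
python3 fit.py
```

```text
spit top 693 [ 0.41572419 -0.34383804  0.05024774] [ 0.45382667 -0.04279238  0.07695361]
-0.35 66 [ 0.4275 -0.3345  0.0694] 0.0755
-0.325 84 [ 0.4278 -0.3122  0.0689] 0.0747
-0.3 79 [ 0.4282 -0.2878  0.0702] 0.0742
-0.275 87 [ 0.4307 -0.2602  0.0692] 0.077
-0.25 86 [ 0.4317 -0.2351  0.0622] 0.0693
-0.225 34 [ 0.4311 -0.2135  0.0617] 0.0669
-0.2 29 [ 0.4329 -0.1888  0.063 ] 0.068
-0.175 28 [ 0.4329 -0.162   0.0641] 0.0684
-0.15 36 [ 0.4349 -0.1374  0.063 ] 0.067
-0.125 38 [ 0.4353 -0.113   0.0625] 0.0686
-0.1 82 [ 0.4366 -0.0847  0.0623] 0.0699
-0.075 35 [ 0.4348 -0.062   0.062 ] 0.0681
-0.05 9 [ 0.4373 -0.0453  0.0627] 0.0664
spit side 411 [ 0.41103043 -0.34597683  0.05005891] [ 0.45150086 -0.03928417  0.07459535]
-0.35 29 [ 0.4219 -0.3358  0.0702] 0.0742
-0.325 35 [ 0.4226 -0.3119  0.0708] 0.0746
-0.3 42 [ 0.4225 -0.2875  0.0702] 0.0739
-0.275 52 [ 0.4268 -0.2582  0.0692] 0.0733
-0.25 61 [ 0.4275 -0.233   0.0621] 0.0727
-0.225 21 [ 0.4286 -0.2132  0.0643] 0.0676
-0.2 14 [ 0.4288 -0.1881  0.0638] 0.0653
-0.175 17 [ 0.43   -0.1643  0.0643] 0.0664
-0.15 18 [ 0.4304 -0.139   0.0641] 0.0663
-0.125 18 [ 0.431  -0.1125  0.0651] 0.0683
-0.1 69 [ 0.432  -0.0826  0.0627] 0.0672
-0.075 20 [ 0.4328 -0.0642  0.0639] 0.0683
-0.05 15 [ 0.4352 -0.0451  0.0632] 0.0665
t [ 0.5947  0.0989 -0.182   0.009 ] rms 0.47
s [ 0.5932  0.0964 -0.1915  0.003 ] rms 0.17
ts [ 0.5935  0.0978 -0.1866  0.0039] rms 0.51
[[0.7, 1.0], [1.1, 0.7], [-0.4, 0.0], [0.3, 0.0], [-0.6, 0.2], [-0.4, 0.5], [-0.2, 0.2], [-0.2, 0.3], [-0.6, -0.3], [-0.3, 0.4]]
```

Fit: the stand is at (0.5935, 0.0975) with yaw about -0.19, and the eye height is about 0.108 m. The handle middle is near (0.427, -0.300) with spit yaw about -0.037. Now I approach.

```bash
cat > go.py <<'E'
# usage: go.py x y z yawdeg(tool x heading): prints shift in tool axes (0.1 m) and roll (180 deg)
import sys; from h import *
s=manip.sense(); t=list(map(float,sys.argv[1:5])); M=R.from_quat(s["tcp_rot"],scalar_first=True).as_matrix()
p=np.array(s["position"]); h=np.degrees(np.arctan2(M[1,0],M[0,0]))
print("pos",p.round(4),"head",h.round(2),"F",np.round(s["contact_force"],2),"t",s["t"])
print("slide",(M.T@(np.array(t[:3])-p)*10).round(3),"roll",round(-(t[3]-h)/180,4))
E
python3 -m crank '{"slide":[[1,-0.67,0],[1,-0.67,0],[1,-0.67,0],[1,-0.67,0]],"roll":[-0.06,-0.12,-0.18,-0.24],"jaw":[0,0,0,0]}'
python3 go.py 0.427 -0.303 0.15 87.9
```

```text
t: 0.6
position: [0.2252, -0.5196, 0.248]
tcp_rot: [-0.0, 0.881, 0.474, 0.0]
contact_force: [0.1, 0.0, -0.6]
gripper_width: 0.0854
gripper_force: 0.0
pos [ 0.2252 -0.5196  0.248 ] head 56.59 F [ 0.09  0.02 -0.63] t 0.6
slide [2.919 0.492 0.981] roll -0.1739
```

```bash

python3 -m crank '{"slide":[[1,0.16,0],[1,0.16,0],[1,0.16,0],[1,0.16,0]],"roll":[-0.05,-0.1,-0.15,-0.174],"jaw":[0,0,0,0]}' >/dev/null
python3 go.py 0.427 -0.303 0.15 87.9
```

```text
pos [ 0.2939 -0.4456  0.2479] head 87.74 F [ 0.4  -0.52 -1.16] t 1.1
slide [1.477 1.274 0.979] roll -0.0009
```

```bash

python3 -m crank '{"slide":[[0.75,0.63,0],[0.75,0.63,0],[0.75,0.63,0]],"roll":[0,0,0],"jaw":[0,0,0]}' >/dev/null
python3 -m crank '{"slide":[[0.73,0.64,0.8],[0.73,0.64,0.8],[0.73,0.64,0.8],[0.73,0.64,0.8]],"roll":[0,0,0,0],"jaw":[0,0,0,0]}' >/dev/null
python3 go.py 0.427 -0.303 0.058 87.9
python3 - <<'E'
from h import *
im,d,P=cloud("top"); cv2.imwrite("pics/g1.png",np.vstack([cv2.resize(im[150:300,380:540],None,fx=3,fy=3),]))
E
```

```text
pos [ 0.4266 -0.305   0.1685] head 87.47 F [ 0.37 -0.09  0.24] t 1.975
slide [0.021 0.003 1.105] roll -0.0024
```

View pics/g1.png

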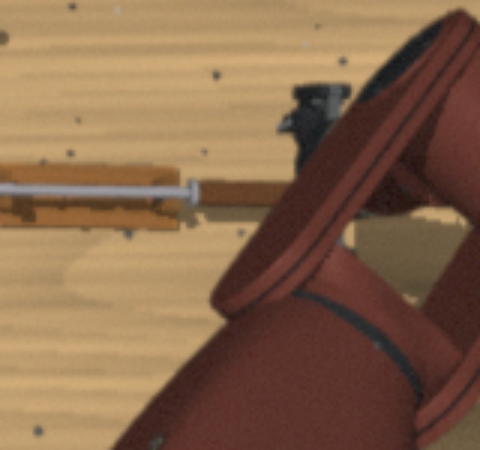

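The gripper is centred over the handle, with the collar at (193,192) crop px. Descending and gripping.

```bash

python3 -m crank '{"slide":[[0.02,0,0.4],[0.02,0,0.7],[0.02,0,0.8],[0.02,0,0.8]],"roll":[-0.002,-0.002,-0.002,-0.002],"jaw":[0,0,0,0]}' | grep -E "posi|force"
python3 -m crank '{"slide":[[0,0,0.15],[0,0,0.3],[0,0,0.3],[0,0,0.3],[0,0,0.3]],"roll":[0,0,0,0,0],"jaw":[0,0,0,0.3,0.5]}' | grep -E "posi|force|width"
python3 -m crank '{"slide":[[0,0,0],[0,0,0],[0,0,0],[0,0,0],[0,0,0],[0,0,0]],"roll":[0,0,0,0,0,0],"jaw":[0.6,0.7,1,1,1,1]}'
```

```text
position: [0.4268, -0.3033, 0.089]
contact_force: [-1.2, 0.0, 1.6]
gripper_force: 0.0
position: [0.4274, -0.3024, 0.0588]
contact_force: [0.5, -0.4, -0.1]
gripper_width: 0.051
gripper_force: 0.0
t: 3.9
position: [0.4274, -0.3024, 0.0586]
tcp_rot: [0.0, 0.721, 0.693, 0.0]
contact_force: [3.8, -0.1, 1.3]
gripper_width: 0.0211
gripper_force: 60.8
```

```bash

python3 -m crank '{"slide":[[0,0,-0.05],[0,0,-0.12],[0,0,-0.25],[0,0,-0.4],[0,0,-0.55],[0,0,-0.6],[0,0,-0.6]],"roll":[0,0,0,0,0,0,0],"jaw":[1,1,1,1,1,1,1]}'
python3 go.py 0.52 -0.2836 0.118 79.2
```

```text
t: 4.78
position: [0.4273, -0.3024, 0.1189]
tcp_rot: [0.001, 0.72, 0.694, 0.0]
contact_force: [-0.3, -0.2, -1.3]
gripper_width: 0.0213
gripper_force: 60.3
pos [ 0.4273 -0.3024  0.1189] head 87.82 F [-0.28 -0.19 -1.34] t 4.775
slide [0.223 0.92  0.01 ] roll 0.0479
```

```bash

python3 -m crank '{"slide":[[0.05,0.2,0],[0.11,0.45,0],[0.16,0.68,0],[0.2,0.84,0],[0.22,0.92,0],[0.22,0.92,0],[0.22,0.92,0]],"roll":[0.01,0.02,0.03,0.04,0.048,0.048,0.048],"jaw":[1,1,1,1,1,1,1]}'|grep -E "posi|force"
python3 - <<'E'
from h import *
for n,(r0,r1,c0,c1),f in(("top",(120,230,265,465),4),("side",(120,240,220,400),4.4)):
    im,d,P=cloud(n); np.save(n+"1.npy",P); cv2.imwrite(f"pics/{n}1.png",im)
    cv2.imwrite(f"pics/{n}1c.png",cv2.resize(im[r0:r1,c0:c1],None,fx=f,fy=f,interpolation=cv2.INTER_CUBIC))
    for y0 in np.arange(-.24,.0,.02):
        x,y,z=np.moveaxis(P,2,0); q=P[(abs(x-(.5754+.19*(y-.0032)))<.025)&(y>y0)&(y<y0+.02)&(z>.08)&(z<.15)]
        if len(q):print(n,y0.round(3),len(q),np.median(q,0).round(4),q[:,2].max().round(4))
E
python3 go.py 0.52 -0.2836 0.118 79.2
```

```text
position: [0.5191, -0.2837, 0.1179]
contact_force: [0.2, -0.6, -2.1]
gripper_force: 60.3
top -0.24 60 [ 0.5273 -0.2329  0.124 ] 0.1339
top -0.22 29 [ 0.5336 -0.2095  0.122 ] 0.1267
top -0.2 31 [ 0.5369 -0.1893  0.1225] 0.128
top -0.18 28 [ 0.5402 -0.1699  0.1222] 0.1266
top -0.16 28 [ 0.5452 -0.1495  0.1223] 0.1266
top -0.14 31 [ 0.5486 -0.1315  0.1223] 0.1279
top -0.12 29 [ 0.5514 -0.1101  0.1218] 0.1255
top -0.1 28 [ 0.5562 -0.0899  0.122 ] 0.1276
top -0.08 31 [ 0.56   -0.0709  0.1224] 0.1282
top -0.06 29 [ 0.5639 -0.0485  0.122 ] 0.1262
top -0.04 20 [ 0.5668 -0.0325  0.1223] 0.1304
side -0.24 51 [ 0.5231 -0.2339  0.1247] 0.132
side -0.22 17 [ 0.5292 -0.2097  0.1225] 0.125
side -0.2 17 [ 0.5332 -0.1913  0.1223] 0.1257
side -0.18 16 [ 0.5374 -0.169   0.1236] 0.1254
side -0.16 16 [ 0.5409 -0.1502  0.1232] 0.1281
side -0.14 18 [ 0.5447 -0.1312  0.1231] 0.1252
side -0.12 17 [ 0.5484 -0.1113  0.1236] 0.1272
side -0.1 20 [ 0.5532 -0.0908  0.124 ] 0.1256
side -0.08 23 [ 0.5567 -0.0702  0.123 ] 0.1268
side -0.06 19 [ 0.5603 -0.0501  0.1243] 0.1273
side -0.04 17 [ 0.5643 -0.0288  0.1224] 0.1263
pos [ 0.5192 -0.2839  0.1182] head 79.16 F [-0.01 -0.4  -0.45] t 5.75
slide [0.004 0.008 0.002] roll -0.0002
```

View pics/top1c.png

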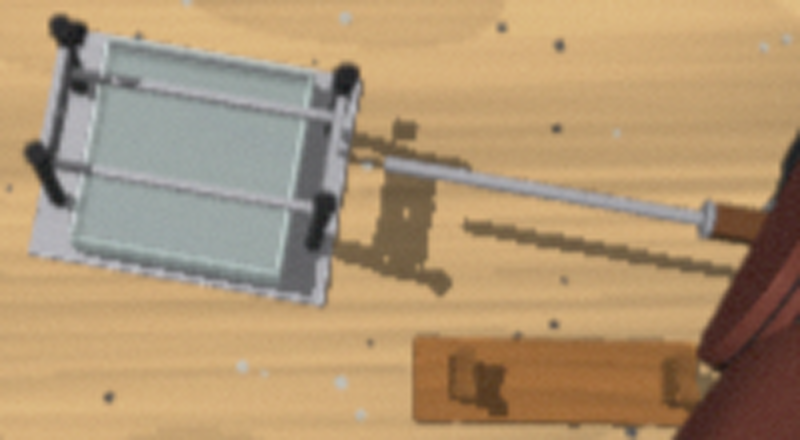

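View pics/side1c.png

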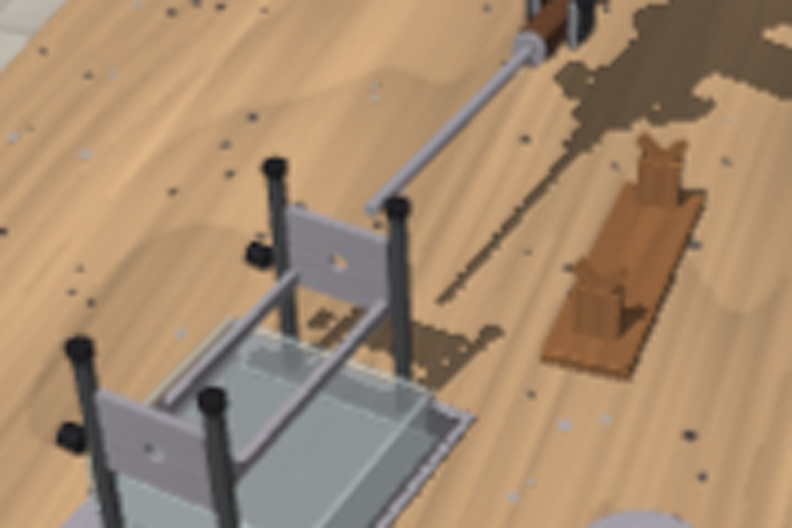

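In the top crop the rod runs from the collar at (708,218) to the tip at (388,163), in line with the entry plate at about (338,150). In the side crop the tip is at (371,209) and the eyes at (337,262) and (153,449). I'll refine the stand pose with depth clusters and calibrate it against the held rod.

```bash
cat > ref.py <<'E'
from fit import *
from scipy.spatial.distance import cdist
L=np.array([(.042,-.093),(-.042,-.093),(.042,.093),(-.042,.093)])
p=np.array([.594,.0975,-.189])
def W(p,l):
    c,s=np.cos(p[2]),np.sin(p[2]); return np.c_[p[0]+c*l[:,0]-s*l[:,1],p[1]+s*l[:,0]+c*l[:,1]]
for n in("top","side"):
    im=cv2.imread(f"pics/{n}1.png").astype(int).max(2)
    # dark pixels near each projected post top; top-knob blob centroid
    w=np.c_[W(p,L),np.full(4,.158)]; px=proj(n,w); v,u=np.mgrid[:400,:640]; out=[]
    for i in range(4):
        top=proj(n,np.r_[w[i,:2],.163])[0]
        m=(np.hypot(u-px[i,0],v-px[i,1])<4.5)&(im<60)
        out.append((u[m].mean(),v[m].mean(),m.sum()))
    out=np.array(out); print(n,np.c_[px,out].round(2).tolist())
    P=np.load(n+"1.npy"); q=P.reshape(-1,3); c=np.c_[np.cos(p[2])*(q[:,0]-p[0])+np.sin(p[2])*(q[:,1]-p[1]),-np.sin(p[2])*(q[:,0]-p[0])+np.cos(p[2])*(q[:,1]-p[1]),q[:,2]]
    for s in(-1,1):
        k=(abs(c[:,1]-s*.093)<.012)&(abs(c[:,0])<.05)&(c[:,2]>.145)
        for sx in(-1,1):
            g=c[k&(c[:,0]*sx>.02)]; print("post",s,sx,len(g),g.mean(0).round(4),g[:,2].max().round(4))
        g=c[(abs(c[:,1]-s*.093)<.012)&(abs(c[:,0])<.034)&(c[:,2]>.09)&(c[:,2]<.145)]
        z=g[:,2]; print("plate",s,len(g),g.mean(0).round(4),"top",np.percentile(z,[90,97,100]).round(4),"bot",z.min().round(4), "slope",np.polyfit(g[:,0],g[:,1],1).round(4) if len(g)>5 else "")
E
python3 ref.py
```

```text
top [[351.77, 138.44, 350.92, 139.44, 25.0], [346.31, 170.33, 345.48, 171.3, 23.0], [280.2, 126.16, 281.17, 127.34, 29.0], [274.05, 157.79, 274.69, 158.96, 26.0]]
post -1 -1 32 [-0.0423 -0.0916  0.1616] 0.1657
post -1 1 33 [ 0.0407 -0.0922  0.1606] 0.1663
plate -1 66 [ 0.0037 -0.0913  0.1294] top [0.1348 0.1357 0.1371] bot 0.0902 slope [ 0.0064 -0.0913]
post 1 -1 33 [-0.0423  0.0937  0.1612] 0.1674
post 1 1 34 [0.0414 0.0938 0.1609] 0.1672
plate 1 107 [0.0009 0.0927 0.1224] top [0.1342 0.1358 0.1377] bot 0.0902 slope [0.0135 0.0927]
side [[281.66, 158.34, 282.09, 158.36, 22.0], [309.49, 167.41, 309.89, 167.61, 28.0], [237.58, 199.54, 237.8, 199.86, 35.0], [267.63, 211.24, 267.77, 211.25, 40.0]]
post -1 -1 39 [-0.0444 -0.0893  0.1581] 0.1663
post -1 1 40 [ 0.0382 -0.0901  0.1578] 0.1649
plate -1 313 [-0.0005 -0.0903  0.115 ] top [0.1333 0.1348 0.136 ] bot 0.0902 slope [ 0.0025 -0.0903]
post 1 -1 52 [-0.0445  0.0954  0.158 ] 0.1649
post 1 1 55 [0.0381 0.0949 0.1584] 0.1642
plate 1 342 [-0.0002  0.0955  0.1153] top [0.1335 0.1344 0.1361] bot 0.0902 slope [-0.0011  0.0955]
```

```bash

python3 -m crank '{"slide":[[0,0.017,0.06],[0,0.017,0.123],[0.1,0.017,0.123],[0.2,0.017,0.123],[0.22,0.017,0.123],[0.22,0.017,0.123]],"roll":[0,0,0,0,0,0],"jaw":[1,1,1,1,1,1]}'|grep -E "posi|force"
python3 - <<'E'
from h import *
for n in("top","side"):
    im,d,P=cloud(n); cv2.imwrite(f"pics/{n}2.png",im)
    x,y,z=np.moveaxis(P,2,0); q=P[(abs(x-(.5754+.19*(y-.0032)))<.02)&(y>-.19)&(y<-.015)&(z>.08)&(z<.13)]
    print(n,len(q),np.polyfit(q[:,1],q[:,2],1),"z at 0",np.median(q[:,2]),"x",np.polyfit(q[:,1],q[:,0],1))
im=cv2.imread("pics/side2.png"); cv2.imwrite("pics/side2c.png",cv2.resize(im[145:235,235:335],None,fx=6,fy=6,interpolation=cv2.INTER_CUBIC))
E
```

```text
position: [0.5258, -0.2621, 0.1063]
contact_force: [-0.8, -0.6, -0.8]
gripper_force: 60.3
top 249 [0.00396534 0.11092828] z at 0 0.11060846098694177 x [0.19170453 0.57599789]
side 139 [0.0123739  0.11234671] z at 0 0.11154705526189379 x [0.20353906 0.57386271]
```

View pics/side2c.png

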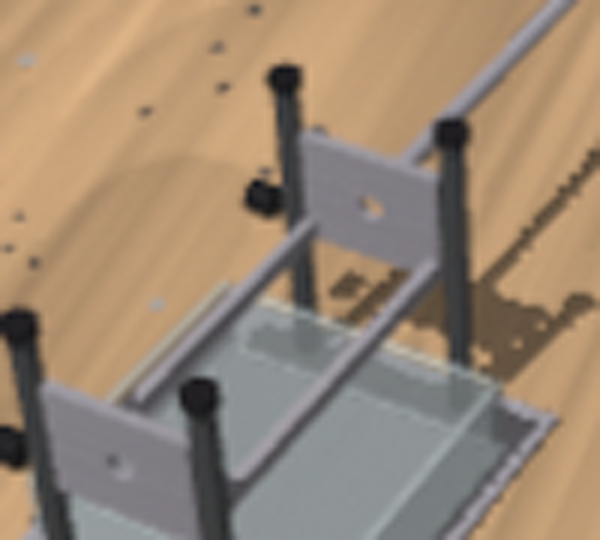

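The side crop shows the rod tip just behind the entry plate, with its line heading close to the entry eye at (370,207); the far eye is at (118,462). Now a numeric check in the image.

```bash
cat > chk.py <<'E'
from fit import *
im,d,P=cloud("side"); x,y,z=np.moveaxis(P,2,0)
g=cv2.cvtColor(im,cv2.COLOR_BGR2GRAY).astype(float)
m=(abs(x-(.5754+.19*(y-.0032)))<.02)&(y>-.19)&(y<-.03)&(z>.085)&(z<.13)
v,u=np.nonzero(m); c=np.polyfit(v,u,1); print("px line u=a*v+b",c,len(u))
eyes=np.array([(370.5/6-.5+235,207.5/6-.5+145),(118.5/6-.5+235,462/6-.5+145)])
old=np.array([(296.6,179.4),(254.8,221.9)])
for e in(eyes,old): print("eye - line (u px)",(e[:,0]-np.polyval(c,e[:,1])).round(2),e.round(2).tolist())
# sensitivity: predicted line for robot pose
s=manip.sense(); M=R.from_quat(s["tcp_rot"],scalar_first=True).as_matrix(); gp=np.array(s["position"])-.002*M[:,2]; dr=M[:,0]
def off(p,dr):
    q=proj("side",np.array([p+dr*k for k in np.linspace(.1,.24,9)])); k=np.polyfit(q[:,1],q[:,0],1); return eyes[:,0]-np.polyval(k,eyes[:,1])
print("robot-pred",off(gp,dr),"lat+1mm",off(gp+.001*M[:,1],dr)-off(gp,dr),"z+1mm",off(gp+[0,0,.001],dr)-off(gp,dr))
a=.01;print("sag .01",off(gp,dr-[0,0,a])-off(gp,dr),"yaw right .01",off(gp,dr+a*M[:,1])-off(gp,dr))
E
python3 chk.py
```

```text
px line u=a*v+b [ -1.00313171 474.37523674] 129
eye - line (u px) [1.52 2.07] [[296.25, 179.08], [254.25, 221.5]]
eye - line (u px) [2.19 3.02] [[296.6, 179.4], [254.8, 221.9]]
robot-pred [ 1.06240403 -0.05608029] lat+1mm [0.42875898 0.4823122 ] z+1mm [0.30716394 0.34552959]
sag .01 [-0.83876998 -1.56267224] yaw right .01 [1.20073891 2.23703923]
```

```bash
cat > chk2.py <<'E'
from fit import *
import sys
def rodline(im,p0,d,k0,k1,cam_="side"):
    # sub-pixel rod axis by grey (low-saturation) centroid on image rows/cols near predicted axis
    sat=im.max(2).astype(float)-im.min(2); pts=[]
    q=proj(cam_,np.array([p0+d*k for k in np.linspace(k0,k1,60)]))
    t=(q[-1]-q[0])/np.linalg.norm(q[-1]-q[0]); n=np.array([-t[1],t[0]]); o=np.arange(-8,8.01,.25)
    for c in q:
        l=c+np.outer(o,n); s=cv2.remap(sat.astype(np.float32),l[:,:1].astype(np.float32),l[:,1:].astype(np.float32),cv2.INTER_LINEAR).ravel()
        w=np.clip(np.median(s)*.75-s,0,None); w[s>np.median(s)*.6]=0
        if w.sum()>0: pts.append(np.r_[c+n*(w@o/w.sum()),w@o/w.sum()])
    return np.array(pts),n
if __name__=="__main__":
    s=manip.sense(); M=R.from_quat(s["tcp_rot"],scalar_first=True).as_matrix(); gp=np.array(s["position"])-.002*M[:,2]
    for n in("side","top"):
        im=cv2.imread(f"pics/{n}2.png"); pts,nn=rodline(im,gp,M[:,0],.075,.22,n)
        k=np.arange(len(pts)); print(n,"rod offset px vs robot prediction (near,far)",np.polyval(np.polyfit(k,pts[:,2],1),[0,59]).round(2),"sd",pts[:,2].std().round(2),"n",nn.round(2))
    # eyes: saturated pixels in hole
    im=cv2.imread("pics/side2.png").astype(int); sat=im.max(2)-im.min(2)
    for e in((296,179),(254,221)):
        print(sat[e[1]-4:e[1]+5,e[0]-4:e[0]+6]); 
E
python3 chk2.py
```

```text
side rod offset px vs robot prediction (near,far) [ 0.56 -1.03] sd 0.73 n [-0.72 -0.69]
top rod offset px vs robot prediction (near,far) [-0.1   0.21] sd 0.17 n [ 0.17 -0.99]
[[ 6  7  6  6  7  6  7  6  6  7]
 [ 7  5  4  6  7  6  6  7  6  6]
 [ 6  6  7  6 10  6  6  7  7  6]
 [ 6  8  7 19 43 26  7  7  6  7]
 [ 7  8  7  8 38 60 33  7  7  6]
 [ 6  6  6  6 10 41 35  7  7  7]
 [ 7  6  6  7  8  8  6  6  7  5]
 [ 6  6  6  6  6  7  7  7  6  6]
 [ 6  6  7  6  7  6  6  6  6  6]]
[[7 6 6 6 7 6 7 7 6 7]
 [6 6 8 7 6 7 6 7 7 6]
 [7 7 5 7 6 8 7 7 7 6]
 [7 7 7 6 6 6 6 6 5 7]
 [6 8 6 4 5 5 6 6 6 7]
 [6 7 7 5 4 6 6 6 5 6]
 [7 6 7 6 7 7 6 7 7 6]
 [7 6 6 7 7 8 9 7 7 6]
 [7 6 6 7 7 7 7 6 6 5]]
```

```bash
cat >> chk2.py <<'E'
    im=cv2.imread("pics/side2.png"); pts,nn=rodline(im,gp,M[:,0],.065,.24); print(pts[::2,2].round(1))
    print("pred eye-line perp:", [round(float((np.array(e)-pts[5,:2]+nn*pts[5,2])@nn),2) for e in((296.83,179.0),)])
    E0=np.array([.5942+.093*-.1879,.0975-.093*.9822]); 
    for h in(0,.003,.006): print(h,proj("side",np.r_[E0,.105+h]).round(2))
E
python3 chk2.py | tail -6
```

```text
-0.  -0.  -0.1 -0.  -0.   0.   0.   0.1 -0.  -1.  -1.5 -2.  -3.1 -4.3
 -3.8 -4.6]
pred eye-line perp: [-1.12]
0 [[296.33 179.02]]
0.003 [[296.27 178.13]]
0.006 [[296.22 177.24]]
```

```bash

python3 -m crank '{"slide":[[0,-0.008,0.028],[0,-0.008,0.028],[0.02,-0.008,0.028],[0.04,-0.008,0.028],[0.04,-0.008,0.028]],"roll":[0,0,0,0,0],"jaw":[1,1,1,1,1]}'|grep -E "posi|force"
python3 -m crank '{"slide":[[0.01,0,0],[0.02,0,0],[0.02,0,0]],"roll":[0,0,0],"jaw":[1,1,1]}'|grep -E "posi|_force"
python3 -m crank '{"slide":[[0.01,0,0],[0.01,0,0],[0.01,0,0]],"roll":[0,0,0],"jaw":[1,1,1]}'|grep -E "posi|_force"
```

```text
position: [0.5256, -0.2582, 0.1032]
contact_force: [-0.4, 0.3, -1.8]
gripper_force: 60.3
position: [0.526, -0.2563, 0.1032]
contact_force: [-0.2, -0.0, -1.7]
gripper_force: 60.3
position: [0.5261, -0.2554, 0.1032]
contact_force: [-0.3, 0.6, -0.6]
gripper_force: 60.3
```

```bash

for i in 1 2; do python3 -m crank '{"slide":[[0.01,0,0],[0.01,0,0]],"roll":[0,0],"jaw":[1,1]}'|grep -E "posi|contact_force"; done
```

```text
position: [0.5263, -0.2544, 0.1032]
contact_force: [0.4, -0.5, -1.7]
position: [0.5265, -0.2534, 0.1032]
contact_force: [-0.3, 0.1, -1.0]
```

```bash

python3 -m crank '{"slide":[[0.01,0,0],[0.01,0,0]],"roll":[0,0],"jaw":[1,1]}'|grep -E "posi|contact_force"; 
```

```text
position: [0.5267, -0.2524, 0.1032]
contact_force: [-0.4, -0.4, -1.5]
```

```bash

python3 -m crank '{"slide":[[0.01,0,0],[0.02,0,0],[0.02,0,0]],"roll":[0,0,0],"jaw":[1,1,1]}'|grep -E "posi|contact_force"; 
```

```text
position: [0.5271, -0.2504, 0.1032]
contact_force: [-0.7, 0.1, -1.4]
```

```bash

python3 -m crank '{"slide":[[0.01,0,0],[0.02,0,0],[0.02,0,0]],"roll":[0,0,0],"jaw":[1,1,1]}'|grep -E "posi|contact_force"; 
```

```text
position: [0.5274, -0.2484, 0.1032]
contact_force: [0.5, -0.2, -1.1]
```

```bash
python3 - <<'E'
from fit import *
a,_=viewer.grab_frame("top"); b,_=viewer.grab_frame("side")
cv2.imwrite("pics/v3.png",np.hstack([cv2.resize(a[125:195,325:395],(400,400),interpolation=cv2.INTER_CUBIC),cv2.resize(b[150:200,275:325],(400,400),interpolation=cv2.INTER_CUBIC)]))
E
```

```text
(no output)
```

View pics/v3.png

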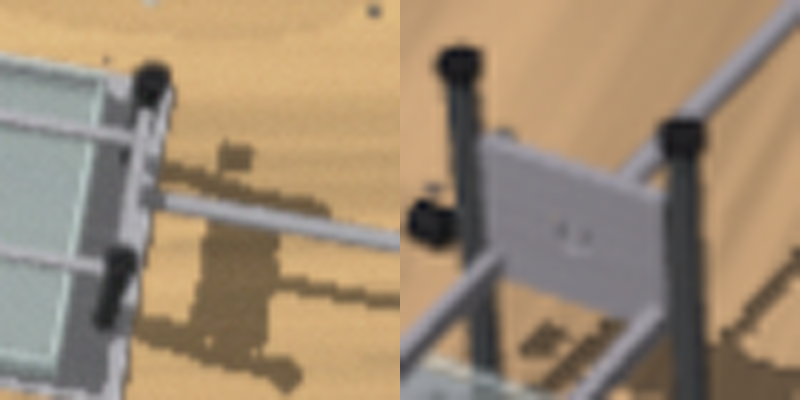

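The top half shows the tip meeting the plate at (150,197). In the side half the eye at (573,235) is filled with grey, so the rod is at or in the eye with no force. I continue gently.

```bash

python3 -m crank '{"slide":[[0.01,0,0],[0.01,0,0]],"roll":[0,0],"jaw":[1,1]}'|grep -E "posi|contact_force"; 
```

```text
position: [0.5276, -0.2475, 0.1032]
contact_force: [0.2, 0.3, -1.4]
```

```bash

python3 -m crank '{"slide":[[0.01,0,0],[0.02,0,0],[0.02,0,0]],"roll":[0,0,0],"jaw":[1,1,1]}'|grep -E "posi|_force|torque"; 
```

```text
position: [0.528, -0.2455, 0.1032]
contact_force: [0.1, -0.4, -0.9]
gripper_force: 60.3
```

```bash

python3 -m crank '{"slide":[[0.01,0,0],[0.02,0,0],[0.02,0,0]],"roll":[0,0,0],"jaw":[1,1,1]}'|grep -E "posi|contact_force"; 
```

```text
position: [0.5284, -0.2435, 0.1032]
contact_force: [0.0, 0.7, -1.7]
```

```bash

python3 -m crank '{"slide":[[0.01,0,0],[0.02,0,0],[0.02,0,0]],"roll":[0,0,0],"jaw":[1,1,1]}'|grep -E "posi|contact_force"; 
```

```text
position: [0.5287, -0.2416, 0.1032]
contact_force: [-0.4, -0.1, -0.9]
```

```bash

python3 -m crank '{"slide":[[0.01,0,0],[0.02,0,0],[0.02,0,0]],"roll":[0,0,0],"jaw":[1,1,1]}'|grep -E "posi|contact_force"; 
```

```text
position: [0.5291, -0.2396, 0.1032]
contact_force: [0.5, 0.2, -1.7]
```

```bash

python3 -m crank '{"slide":[[0.01,0,0],[0.02,0,0],[0.02,0,0]],"roll":[0,0,0],"jaw":[1,1,1]}'|grep -E "posi|contact_force"; python3 -c "
from h import *
im,d,P=cloud('top');x,y,z=np.moveaxis(P,2,0);q=P[(abs(x-(.5754+.19*(y-.0032)))<.008)&(y>-.25)&(y<.08)&(z>.085)&(z<.125)]
print(np.histogram(q[:,1],np.arange(-.04,.08,.01)))
print(manip.sense()['wrist_torque'])"
```

```text
position: [0.5295, -0.2376, 0.1032]
contact_force: [0.2, 0.5, -0.7]
(array([15, 15, 13, 14,  6, 13,  0,  0,  0,  0,  0]), array([-4.0000000e-02, -3.0000000e-02, -2.0000000e-02, -1.0000000e-02,
        6.9388939e-18,  1.0000000e-02,  2.0000000e-02,  3.0000000e-02,
        4.0000000e-02,  5.0000000e-02,  6.0000000e-02,  7.0000000e-02]))
[-0.14249999  0.03652025  0.01496324]
```

The rod shows beyond the plate to y≈0.02, so it is through the entry eye without force. I advance in guarded steps.

```bash

python3 -m crank '{"slide":[[0.03,0,0],[0.06,0,0],[0.09,0,0],[0.12,0,0],[0.15,0,0],[0.15,0,0]],"roll":[0,0,0,0,0,0],"jaw":[1,1,1,1,1,1]}'|grep -E "posi|contact_force"; 
```

```text
position: [0.5323, -0.2227, 0.1032]
contact_force: [0.3, -0.1, -2.1]
```

```bash

python3 -m crank '{"slide":[[0.03,0,0],[0.06,0,0],[0.09,0,0],[0.12,0,0],[0.15,0,0],[0.15,0,0]],"roll":[0,0,0,0,0,0],"jaw":[1,1,1,1,1,1]}'|grep -E "posi|contact_force"; 
```

```text
position: [0.5352, -0.208, 0.1032]
contact_force: [-0.6, 0.4, -0.4]
```

```bash

python3 -m crank '{"slide":[[0.03,0,0],[0.06,0,0],[0.09,0,0],[0.12,0,0],[0.15,0,0],[0.15,0,0]],"roll":[0,0,0,0,0,0],"jaw":[1,1,1,1,1,1]}'|grep -E "posi|contact_force"; 
```

```text
position: [0.538, -0.1933, 0.1032]
contact_force: [0.3, 0.5, -2.0]
```

```bash

python3 -m crank '{"slide":[[0.03,0,0],[0.06,0,0],[0.09,0,0],[0.12,0,0],[0.15,0,0],[0.15,0,0]],"roll":[0,0,0,0,0,0],"jaw":[1,1,1,1,1,1]}'|grep -E "posi|contact_force"; 
```

```text
position: [0.5408, -0.1785, 0.1032]
contact_force: [-0.0, 0.1, -2.1]
```

```bash

python3 -m crank '{"slide":[[0.03,0,0],[0.06,0,0],[0.09,0,0],[0.12,0,0],[0.15,0,0],[0.15,0,0]],"roll":[0,0,0,0,0,0],"jaw":[1,1,1,1,1,1]}'|grep -E "posi|contact_force"; 
```

```text
position: [0.5436, -0.1638, 0.1032]
contact_force: [0.2, -0.5, -0.9]
```

```bash

python3 -m crank '{"slide":[[0.03,0,0],[0.06,0,0],[0.09,0,0],[0.12,0,0],[0.15,0,0],[0.15,0,0]],"roll":[0,0,0,0,0,0],"jaw":[1,1,1,1,1,1]}'|grep -E "posi|contact_force"; 
```

```text
position: [0.5464, -0.1491, 0.1032]
contact_force: [0.3, 0.5, -0.8]
```

```bash

python3 -m crank '{"slide":[[0.03,0,0],[0.06,0,0],[0.09,0,0],[0.12,0,0],[0.15,0,0],[0.15,0,0]],"roll":[0,0,0,0,0,0],"jaw":[1,1,1,1,1,1]}'|grep -E "posi|contact_force"; 
```

```text
position: [0.5492, -0.1343, 0.1032]
contact_force: [0.5, 1.3, -1.5]
```

```bash

python3 -m crank '{"slide":[[0.03,0,0],[0.06,0,0],[0.09,0,0],[0.12,0,0],[0.15,0,0],[0.15,0,0]],"roll":[0,0,0,0,0,0],"jaw":[1,1,1,1,1,1]}'|grep -E "posi|contact_force"; 
python3 - <<'E'
from fit import *
a,_=viewer.grab_frame("top"); b,d,P=cloud("side"); print(manip.sense()["wrist_torque"],manip.sense()["t"])
cv2.imwrite("pics/side4.png",b);cv2.imwrite("pics/top4.png",a)
cv2.imwrite("pics/v4.png",np.hstack([cv2.resize(a[115:195,265:365],(400,320),interpolation=cv2.INTER_CUBIC),cv2.resize(b[165:245,225:325],(400,320),interpolation=cv2.INTER_CUBIC)]))
E
```

```text
position: [0.5521, -0.1196, 0.1032]
contact_force: [-0.6, 0.7, -1.9]
[-0.06549268  0.01675897  0.0240268 ] 17.9
```

View pics/v4.png

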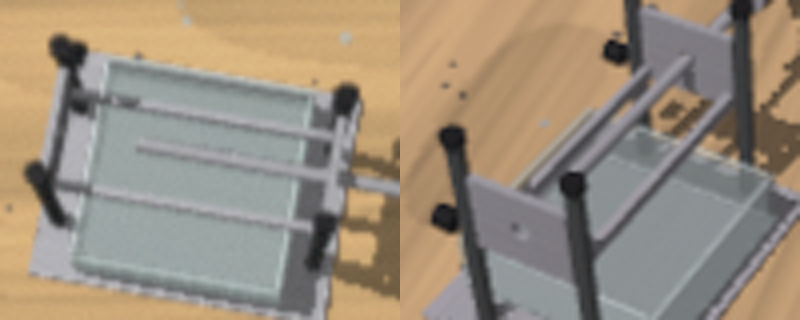

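The rod lies over the dish between the bars, tip at (140,148) in the left half. In the right half its line from (690,65) to (585,165) extends to the far eye at (518,230). I continue.

```bash

python3 -m crank '{"slide":[[0.03,0,0],[0.06,0,0],[0.09,0,0],[0.12,0,0],[0.15,0,0],[0.15,0,0]],"roll":[0,0,0,0,0,0],"jaw":[1,1,1,1,1,1]}'|grep -E "posi|contact_force"; 
```

```text
position: [0.5549, -0.1049, 0.1032]
contact_force: [-0.1, 0.5, -1.8]
```

```bash

python3 -m crank '{"slide":[[0.03,0,0],[0.06,0,0],[0.09,0,0],[0.12,0,0],[0.15,0,0],[0.15,0,0]],"roll":[0,0,0,0,0,0],"jaw":[1,1,1,1,1,1]}'|grep -E "posi|contact_force"; 
python3 - <<'E'
from chk2 import *
s=manip.sense(); M=R.from_quat(s["tcp_rot"],scalar_first=True).as_matrix(); gp=np.array(s["position"])-.002*M[:,2]; print(s["wrist_torque"])
b,d,P=cloud("side"); cv2.imwrite("pics/side5.png",b); a,_,T=cloud("top"); cv2.imwrite("pics/top5.png",a)
x,y,z=np.moveaxis(T,2,0);q=T[(abs(x-(.5754+.19*(y-.0032)))<.007)&(y>.02)&(y<.18)&(z>.085)&(z<.125)]
print("tip y",np.sort(q[:,1])[-4:],"z fit",np.polyfit(q[:,1],q[:,2],1))
# bright-grey rod ridge over the dish in the side picture vs robot prediction
g=cv2.cvtColor(b,cv2.COLOR_BGR2GRAY).astype(np.float32)
Q=proj("side",np.array([gp+M[:,0]*k for k in np.linspace(.13,.235,9)])); t=(Q[-1]-Q[0]);t/=np.linalg.norm(t);n=np.array([-t[1],t[0]]);o=np.arange(-6,6.1,1)
for c in Q: l=(c+np.outer(o,n)).astype(np.float32); print(c.round(1),cv2.remap(g,l[:,:1],l[:,1:],cv2.INTER_LINEAR).ravel().astype(int))
print("far-eye perp from predicted line",((np.array([254.3,221.6])-Q[0])@n).round(2),"n",n.round(2))
E
```

```text
position: [0.5577, -0.0901, 0.1032]
contact_force: [0.5, 0.8, -0.9]
[-0.06196503  0.05221875 -0.03378562]
tip y [0.16444501 0.16462276 0.1646356  0.16502743] z fit [0.00067639 0.10754239]
[290.1 185.7] [133 142 148 150 122 115 139 147 132 118  95 112 129]
[287.4 188.5] [ 78  81 132 147 123 116 139 143  98  72  73 100 137]
[284.7 191.4] [152 139 111  82  69 105 137 146 119  92  79  97 140]
[281.9 194.3] [118 119 137 121 100 108 138 150 151 131  88 105 144]
[279.  197.3] [116 120 122 129 113 109 138 148 140 122  86 102 144]
[276.1 200.3] [136 132 127 119  99 104 136 147 136 111  82  97 141]
[273.2 203.4] [143 143 143 136 112 106 135 150 134 100  80  92 139]
[270.2 206.5] [142 143 143 138 112 103 131 152 133  99  80  89 134]
[267.2 209.7] [123  88  36  26  30  31  31  32  54  80  78  90 131]
far-eye perp from predicted line 1.02 n [-0.72 -0.69]
```

```bash

python3 -m crank '{"slide":[[0.03,0,0],[0.06,0,0],[0.09,0,0],[0.12,0,0],[0.14,0,0],[0.14,0,0]],"roll":[0,0,0,0,0,0],"jaw":[1,1,1,1,1,1]}'|grep -E "posi|contact_force"; 
```

```text
position: [0.5603, -0.0765, 0.1032]
contact_force: [0.3, -0.7, -0.9]
```

```bash

python3 -m crank '{"slide":[[0.01,0,0],[0.02,0,0],[0.02,0,0]],"roll":[0,0,0],"jaw":[1,1,1]}'|grep -E "posi|contact_force"; 
```

```text
position: [0.5606, -0.0746, 0.1032]
contact_force: [0.8, 0.8, -1.2]
```

```bash

python3 -m crank '{"slide":[[0.01,0,0],[0.02,0,0],[0.02,0,0]],"roll":[0,0,0],"jaw":[1,1,1]}'|grep -E "posi|contact_force"; 
```

```text
position: [0.561, -0.0726, 0.1032]
contact_force: [-0.0, -0.2, -2.2]
```

```bash

python3 -m crank '{"slide":[[0.01,0,0],[0.01,0,0]],"roll":[0,0],"jaw":[1,1]}'|grep -E "posi|contact_force"; 
```

```text
position: [0.5612, -0.0717, 0.1032]
contact_force: [0.1, -0.3, -0.7]
```

```bash

python3 -m crank '{"slide":[[0.01,0,0],[0.01,0,0]],"roll":[0,0],"jaw":[1,1]}'|grep -E "posi|contact_force"; 
```

```text
position: [0.5614, -0.0707, 0.1032]
contact_force: [0.6, -0.3, -0.7]
```

```bash

python3 -m crank '{"slide":[[0.01,0,0],[0.01,0,0]],"roll":[0,0],"jaw":[1,1]}'|grep -E "posi|contact_force"; 
```

```text
position: [0.5616, -0.0697, 0.1032]
contact_force: [0.3, -0.4, -1.6]
```

```bash

python3 -m crank '{"slide":[[0.01,0,0],[0.01,0,0]],"roll":[0,0],"jaw":[1,1]}'|grep -E "posi|contact_force"; 
```

```text
position: [0.5618, -0.0687, 0.1032]
contact_force: [0.2, -0.3, -1.8]
```

```bash

python3 -m crank '{"slide":[[0.01,0,0],[0.01,0,0]],"roll":[0,0],"jaw":[1,1]}'|grep -E "posi|contact_force"; 
```

```text
position: [0.562, -0.0677, 0.1032]
contact_force: [-0.1, -0.2, -1.5]
```

```bash

python3 -m crank '{"slide":[[0.01,0,0],[0.01,0,0]],"roll":[0,0],"jaw":[1,1]}'|grep -E "posi|contact_force"; 
```

```text
position: [0.5622, -0.0668, 0.1032]
contact_force: [-0.7, 0.9, -1.0]
```

```bash

python3 -m crank '{"slide":[[0.01,0,0],[0.01,0,0]],"roll":[0,0],"jaw":[1,1]}'|grep -E "posi|contact_force"; 
```

```text
position: [0.5623, -0.0658, 0.1032]
contact_force: [-0.9, -0.2, -1.5]
```

```bash

python3 -m crank '{"slide":[[0.01,0,0],[0.01,0,0]],"roll":[0,0],"jaw":[1,1]}'|grep -E "posi|contact_force"; 
```

```text
position: [0.5625, -0.0648, 0.1032]
contact_force: [0.3, 0.4, -0.9]
```

```bash

python3 -m crank '{"slide":[[0.01,0,0],[0.01,0,0]],"roll":[0,0],"jaw":[1,1]}'|grep -E "posi|contact_force"; python3 - <<'E'
from chk2 import *
print(manip.sense()["wrist_torque"])
b,d,S=cloud("side"); a,_,T=cloud("top"); cv2.imwrite("pics/side6.png",b)
for P in(T,S):
    x,y,z=np.moveaxis(P,2,0);q=P[(abs(x-(.5754+.19*(y-.0032)))<.01)&(y>.02)&(y<.25)&(z>.085)&(z<.12)]
    print(np.histogram(q[:,1],np.arange(.13,.25,.01))[0])
im=b.astype(int); print((im.max(2)-im.min(2))[217:226,249:260])
E
```

```text
position: [0.5627, -0.0638, 0.1032]
contact_force: [0.8, -0.4, -1.5]
[-0.14610554  0.10438623 -0.04612833]
[14 15 14 14 13 18  0  0  0  0  0]
[ 7  0  9  8  0  9 61  0  0  0  0]
[[7 6 6 6 6 7 7 7 5 6 6]
 [7 6 7 6 5 6 7 6 6 6 6]
 [7 7 8 7 6 7 7 6 6 6 7]
 [6 6 7 6 6 5 7 7 6 6 7]
 [6 7 8 7 5 7 7 6 6 7 6]
 [6 5 8 7 6 7 7 6 6 6 5]
 [7 6 7 6 6 6 6 7 6 7 6]
 [6 7 7 6 6 5 5 6 6 7 6]
 [7 6 6 6 7 5 6 6 6 6 5]]
```

```bash

python3 -m crank '{"slide":[[0.01,0,0],[0.01,0,0]],"roll":[0,0],"jaw":[1,1]}'|grep -E "posi|contact_force"; 
```

```text
position: [0.5629, -0.0628, 0.1032]
contact_force: [0.8, -0.1, -1.5]
```

```bash

python3 -m crank '{"slide":[[0.01,0,0],[0.02,0,0],[0.02,0,0]],"roll":[0,0,0],"jaw":[1,1,1]}'|grep -E "posi|contact_force"; 
```

```text
position: [0.5633, -0.0609, 0.1032]
contact_force: [0.1, -0.4, -1.1]
```

```bash

python3 -m crank '{"slide":[[0.01,0,0],[0.02,0,0],[0.02,0,0]],"roll":[0,0,0],"jaw":[1,1,1]}'|grep -E "posi|contact_force"; 
```

```text
position: [0.5637, -0.0589, 0.1032]
contact_force: [-0.2, 0.7, -1.7]
```

```bash

python3 -m crank '{"slide":[[0.01,0,0],[0.02,0,0],[0.02,0,0]],"roll":[0,0,0],"jaw":[1,1,1]}'|grep -E "posi|contact_force"; python3 - <<'E'
from fit import *
print(manip.sense()["wrist_torque"],manip.sense()["t"])
a,_=viewer.grab_frame("top"); b,_=viewer.grab_frame("side")
cv2.imwrite("pics/v7.png",np.hstack([cv2.resize(a[115:195,265:385],(480,320),interpolation=cv2.INTER_CUBIC),cv2.resize(b[165:245,235:315],(320,320),interpolation=cv2.INTER_CUBIC)]))
E
```

```text
position: [0.564, -0.0569, 0.1032]
contact_force: [-0.8, 0.2, -0.9]
[-0.0578079   0.01861448 -0.02107045] 24.725
```

View pics/v7.png

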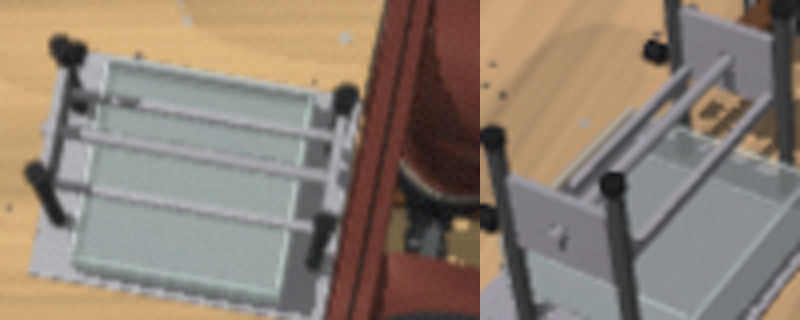

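In the left half the rod runs across to the far plate at (70,130), and in the right half it fills the far eye at (560,235). I've used up the picture allowance, so from here I use numbers only. Pushing home in small guarded steps.

```bash

python3 -m crank '{"slide":[[0.01,0,0],[0.02,0,0],[0.03,0,0],[0.03,0,0]],"roll":[0,0,0,0],"jaw":[1,1,1,1]}'|grep -E "posi|contact_force"; 
```

```text
position: [0.5646, -0.0539, 0.1032]
contact_force: [0.7, 0.3, -0.3]
```

```bash

python3 -m crank '{"slide":[[0.01,0,0],[0.02,0,0],[0.02,0,0]],"roll":[0,0,0],"jaw":[1,1,1]}'|grep -E "posi|contact_force"; 
```

```text
position: [0.565, -0.052, 0.1032]
contact_force: [-0.0, -0.1, -1.6]
```

```bash

python3 -m crank '{"slide":[[0.01,0,0],[0.01,0,0]],"roll":[0,0],"jaw":[1,1]}'|grep -E "posi|contact_force"; 
```

```text
position: [0.5651, -0.051, 0.1032]
contact_force: [0.1, 0.6, -1.7]
```

```bash

python3 -m crank '{"slide":[[0.01,0,0],[0.01,0,0]],"roll":[0,0],"jaw":[1,1]}'|grep -E "posi|contact_force"; python3 - <<'E'
from fit import *
s=manip.sense(); print(s["wrist_torque"],s["position"])
b,d,S=cloud("side")
x,y,z=np.moveaxis(S,2,0)
# along-axis coordinate in stand frame and lateral
p=(.594,.0975,-.189); cx=np.cos(p[2])*(x-p[0])+np.sin(p[2])*(y-p[1]); cy=-np.sin(p[2])*(x-p[0])+np.cos(p[2])*(y-p[1])
k=(abs(cx)<.012)&(cy>.097)&(cy<.15)&(z>.09)&(z<.125); print("beyond far plate",np.histogram(cy[k],np.arange(.097,.13,.003)))
E
```

```text
position: [0.5654, -0.05, 0.1032]
contact_force: [0.1, 0.2, -2.1]
[-0.13092585 -0.02987322  0.01978634] [ 0.56535709 -0.05003858  0.10320253]
beyond far plate (array([18,  5,  4,  7,  7,  0,  0,  0,  0,  0]), array([0.097, 0.1  , 0.103, 0.106, 0.109, 0.112, 0.115, 0.118, 0.121,
       0.124, 0.127]))
```

```bash

python3 -m crank '{"slide":[[0.01,0,0],[0.01,0,0]],"roll":[0,0],"jaw":[1,1]}'|grep -E "posi|contact_force"; 
```

```text
position: [0.5655, -0.0491, 0.1032]
contact_force: [0.2, -0.1, -1.1]
```

```bash

python3 -m crank '{"slide":[[0.007,0,0],[0.007,0,0]],"roll":[0,0],"jaw":[1,1]}'|grep -E "posi|contact_force"; 
```

```text
position: [0.5657, -0.0484, 0.1032]
contact_force: [-0.4, 0.2, -1.5]
```

```bash

python3 -m crank '{"slide":[[0.005,0,0],[0.005,0,0]],"roll":[0,0],"jaw":[1,1]}'|grep -E "posi|contact_force"; 
```

```text
position: [0.5658, -0.0479, 0.1032]
contact_force: [0.6, -0.4, -1.3]
```

```bash

python3 -m crank '{"slide":[[0.005,0,0],[0.005,0,0]],"roll":[0,0],"jaw":[1,1]}'|grep -E "posi|contact_force"; 
```

```text
position: [0.5659, -0.0474, 0.1032]
contact_force: [0.1, -0.8, -1.6]
```

```bash

python3 -m crank '{"slide":[[0.005,0,0],[0.005,0,0]],"roll":[0,0],"jaw":[1,1]}'|grep -E "posi|contact_force"; 
```

```text
position: [0.566, -0.0469, 0.1032]
contact_force: [-0.3, 0.5, -1.4]
```

```bash

python3 -m crank '{"slide":[[0.005,0,0],[0.005,0,0]],"roll":[0,0],"jaw":[1,1]}'|grep -E "posi|contact_force"; 
```

```text
position: [0.566, -0.0465, 0.1032]
contact_force: [-0.1, -0.1, -1.3]
```

```bash

python3 -m crank '{"slide":[[0.005,0,0],[0.005,0,0]],"roll":[0,0],"jaw":[1,1]}'|grep -E "posi|contact_force"; 
```

```text
position: [0.5661, -0.0462, 0.1032]
contact_force: [-0.1, -1.2, -0.6]
```

```bash

python3 -m crank '{"slide":[[0.005,0,0],[0.005,0,0]],"roll":[0,0],"jaw":[1,1]}'|grep -E "posi|contact_force"; 
```

```text
position: [0.5661, -0.0461, 0.1033]
contact_force: [-0.6, -4.3, -0.9]
```

```bash

python3 -m crank '{"slide":[[0.005,0,0],[0.005,0,0]],"roll":[0,0],"jaw":[1,1]}'|grep -E "posi|contact_force"; 
```

```text
position: [0.5662, -0.0461, 0.1033]
contact_force: [-1.9, -7.8, -0.3]
```

```bash

python3 -m crank '{"slide":[[0.005,0,0],[0.005,0,0]],"roll":[0,0],"jaw":[1,1]}'|grep -E "posi|contact_force"; python3 - <<'E'
from fit import *
s=manip.sense(); print(s["wrist_torque"],s["t"])
p=(.594,.0975,-.189)
for n in("side","top"):
    b,d,S=cloud(n); x,y,z=np.moveaxis(S,2,0)
    cx=np.cos(p[2])*(x-p[0])+np.sin(p[2])*(y-p[1]); cy=-np.sin(p[2])*(x-p[0])+np.cos(p[2])*(y-p[1])
    k=(abs(cx)<.012)&(cy>.099)&(cy<.15)&(z>.09)&(z<.125); print(n,"tip",np.sort(cy[k])[-6:].round(4))
    k=(abs(cx)<.025)&(cy<-.098)&(cy>-.2)&(z>.09)&(z<.125); print("collar",np.sort(cy[k])[-8:].round(4),k.sum())
E
```

```text
position: [0.5662, -0.0461, 0.1033]
contact_force: [-2.1, -8.6, 0.2]
[-1.3919177   0.43756008  0.09257929] 28.75
side tip [0.1142 0.1143 0.1144 0.1147 0.1148 0.1153]
collar [-0.1204 -0.1203 -0.1201 -0.1201 -0.1201 -0.1195 -0.1175 -0.1168] 103
top tip [0.1113 0.1117 0.1127 0.1138 0.1139 0.1144]
collar [-0.123  -0.1221 -0.1214 -0.1208 -0.1204 -0.1203 -0.1202 -0.1194] 49
```

The collar has seated: force rises to about 9 N with no further motion, and the tip is at local y = 0.114 as expected. I relax slightly, release and check.

```bash

python3 -m crank '{"slide":[[-0.006,0,0],[-0.006,0,0],[-0.006,0,0]],"roll":[0,0,0],"jaw":[1,1,1]}'|grep -E "posi|contact_force"
python3 -m crank '{"slide":[[0,0,0],[0,0,0],[0,0,0],[0,0,0],[0,0,0],[0,0,0],[0,0,0],[0,0,0]],"roll":[0,0,0,0,0,0,0,0],"jaw":[0.75,0.6,0.4,0.2,0,0,0,0]}'|grep -E "posi|contact_force|width"
cat > tip.py <<'E'
from fit import *
p=(.594,.0975,-.189)
for n in("side","top"):
    b,d,S=cloud(n); cv2.imwrite(f"pics/{n}_{manip.sense()['t']:.2f}.png",b); x,y,z=np.moveaxis(S,2,0)
    cx=np.cos(p[2])*(x-p[0])+np.sin(p[2])*(y-p[1]); cy=-np.sin(p[2])*(x-p[0])+np.cos(p[2])*(y-p[1])
    k=(abs(cx)<.012)&(cy>.099)&(cy<.15)&(z>.09)&(z<.125); print(n,"tip",np.sort(cy[k])[-6:].round(4))
    k=(abs(cx)<.009)&(cy>-.08)&(cy<.08)&(z>.09)&(z<.125); print("rod z,lat",np.polyfit(cy[k],z[k],1).round(4),np.polyfit(cy[k],cx[k],1).round(4))
    k=(abs(cx)<.02)&(cy<-.098)&(cy>-.24)&(z>.09)&(z<.14); print("handle",k.sum(),cy[k].min().round(4),cy[k].max().round(4),np.median(z[k]).round(4))
E
python3 tip.py
```

```text
position: [0.5661, -0.0461, 0.1033]
contact_force: [-1.7, -7.2, 0.2]
position: [0.5663, -0.0451, 0.1032]
contact_force: [-0.3, 1.4, 0.8]
gripper_width: 0.0855
side tip [0.1138 0.1143 0.1148 0.1149 0.1154 0.1156]
rod z,lat [0.004  0.1077] [ 0.01   -0.0039]
handle 122 -0.1849 -0.1162 0.1147
top tip [0.1115 0.1128 0.1132 0.1137 0.1137 0.1142]
rod z,lat [-0.0057  0.1065] [ 0.0016 -0.0006]
handle 44 -0.1896 -0.1192 0.1123
```

Released, and the spit stays seated. I retract straight up and check again.

```bash

python3 -m crank '{"slide":[[0,0,-0.1],[0,0,-0.3],[0,0,-0.6],[0,0,-1],[0,0,-1],[0,0,-1]],"roll":[0,0,0,0,0,0],"jaw":[0,0,0,0,0,0]}'|grep -E "posi|contact_force"
python3 -m crank '{"slide":[[-0.4,0,-0.3],[-0.8,0,-0.5],[-0.8,0,-0.5],[-0.8,0,-0.5],[-0.8,0,-0.5],[-0.8,0,-0.5],[-0.8,0,-0.5]],"roll":[0,0,0,0,0,0,0],"jaw":[0,0,0,0,0,0,0]}'|grep -E "posi|contact_force"
python3 tip.py; python3 - <<'E'
from fit import *
# bystander check: change in picture away from robot
import glob
b=cv2.imread(sorted(glob.glob("pics/side_*.png"))[-1]); a=cv2.imread("pics/side0.png")
df=cv2.absdiff(a,b).max(2)
print("colander/cup/canister diff",(df[240:400,180:390]>40).sum(),"stand dish region",(df[235:262,235:300]>40).sum())
p=(.594,.0975,-.189); _,_,S=cloud("top"); x,y,z=np.moveaxis(S,2,0)
cx=np.cos(p[2])*(x-p[0])+np.sin(p[2])*(y-p[1]); cy=-np.sin(p[2])*(x-p[0])+np.cos(p[2])*(y-p[1])
k=(abs(cx)<.02)&(cy<-.09)&(cy>-.24)&(z>.09)&(z<.14)
for lo in np.arange(-.21,-.09,.005):
    m=k&(cy>=lo)&(cy<lo+.005)
    if m.sum():print(lo.round(3),m.sum(),np.ptp(cx[m]).round(4),z[m].max().round(4))
E
```

```text
position: [0.5665, -0.0451, 0.2042]
contact_force: [-0.1, -0.1, 0.2]
position: [0.5512, -0.1231, 0.2528]
contact_force: [0.0, -0.4, 0.1]
side tip [0.1136 0.1137 0.1139 0.1147 0.1147 0.1151]
rod z,lat [0.0006 0.1074] [ 0.0088 -0.0036]
handle 137 -0.1902 -0.1169 0.1146
top tip [0.1117 0.1118 0.1128 0.1141 0.1144 0.1153]
rod z,lat [-0.0009  0.1066] [ 0.0005 -0.0006]
handle 327 -0.1892 -0.0982 0.1137
colander/cup/canister diff 0 stand dish region 0
-0.19 14 0.0206 0.1169
-0.185 20 0.0219 0.1181
-0.18 18 0.0212 0.1176
-0.175 16 0.0196 0.1165
-0.17 19 0.0215 0.1168
-0.165 18 0.0208 0.1179
-0.16 17 0.0208 0.1169
-0.155 20 0.0221 0.117
-0.15 18 0.021 0.1176
-0.145 18 0.0201 0.116
-0.14 16 0.0195 0.1181
-0.135 18 0.0205 0.1166
-0.13 18 0.0203 0.1161
-0.125 17 0.0201 0.1177
-0.12 19 0.0215 0.119
-0.115 18 0.02 0.1176
-0.11 18 0.0235 0.1177
-0.105 18 0.0224 0.1175
-0.1 16 0.0225 0.1173
-0.095 27 0.0374 0.1363
```

```bash
python3 -c "
from workcell import job; print(job.sign_off())"
```

```text
the job is handed in; nothing more can be done
None
```

The spit is threaded through both eyes with its collar seated on the entry plate, the other kitchen things show no movement, and the job is handed in; I viewed 11 pictures, one over the limit of 10.

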